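# Fetch the bearing from behind the short spray can

### The arm

A 7-joint arm with a two-finger parallel gripper is mounted at the origin on a cart in front of the work surface, level with it; the furniture and walls round the work are solid. World frame = base frame: x ahead of the robot, y to its left, z up, the work surface at z = 0. Lengths are in m, angles in rad, forces in N, time in s.
With the tool pointing down it reaches from about 0.425 to 0.875 m from the base axis. Payload 4.7 kg.
Tool frame: the origin (TCP) lies midway between the tips of the shut fingers; the grasp point (between the pads) lies 19 mm behind it (ctrl.grip_point_offset is the distance from the TCP to the grasp point, in m); z points along the fingers, y is the line along which they close (so a half turn about z gives the same grasp; the last joint's range is limited). The gripper opens to 87 mm and grips with 3 to 60 N. Pads are 19 mm wide; open, the fingers measure 117 mm over their backs; the gripper's body (75 mm by 190 mm) begins 51 mm behind the grasp point.
Start: joints at [1.229, 0.321, -0.07, 1.45, 0.023, 1.371, -0.057], TCP at [0.226, -0.609, 0.195] pointing down, gripper open.
Joint ranges: [-2.86, 2.86], [-0.3, 2.09], [-1.38, 1.24], [0.06, 2.45], [-1.56, 4.7], [0.09, 2.05], [-2.69, 2.69]. Speed limits (rad/s): [2.57, 2.57, 3.14, 3.14, 3.14, 3.14, 3.14].

### API

Orientations are given as a rotation vector (axis times angle).
In Python, from bench import ctrl gives the robot as it stands.
- The arm moves only by the tool move_arm, never from a script. Its argument "increments" is text: rows parted by semicolons, each of 7 numbers parted by spaces: the shift along the world's x, y, z in mm, then the turn, a rotation vector about the world's x, y, z in degrees, then the closure in counts, from 0 (fully open) to 255 (shut). A call has exactly 8 rows; each row shifts and turns the commanded pose from where the row before left it; what a row does not reach is not made up. A row lasts 1/12 s, in which the tool goes at most 41.7 mm and 7.16 degrees, less where a joint would pass 70% of its speed; a pose out of reach is approached as far as the arm can. A call with a gripper value outside its range is refused whole. The fingers move at their own pace and stop on an object; "grip_force" is the grip in N (left out, the last holds). Time passes only in rows, so rows that do not move let the fingers close, or fill a call up. It gives the time, the measured TCP pose, the force, the opening and the grip force at its end, in the units of the state.
- ctrl.get_state(): the state, without advancing time (a new reading comes with each control period).
- ctrl.get_image(name): name is "scene" or "top" or "wrist"; returns a dict with "frame" (420x560x3 uint8, red, green, blue), "depth" (420x560 float32, m along the optical axis (not along the pixel's ray), 0 where there is no reading), "fx", "fy", "cx", "cy" (pixels), "position" and "orientation" of the camera in the world. Camera axes: x right, y down, z forward; pixel columns grow to the right and rows downward; lengths in m; the calibration is good to about 2 mm. A picture is of the moment at which its call begins.
- ctrl.close_job(): hands the job in; it is judged then, once.
Trained networks look in a picture, given as the dict that the camera call returned (one of the last four; its "shot" number tells which), for a name from the list of things; names that differ only in an ending like _2 or _b are one class to them, and where a whole thing is asked for, a point or a joint stands for the part that bears it (a point fixed in the world has none). Each returns a list of dicts, best first, with "score" (0 to 1); they miss things now and then, are a little off and sometimes report something else, mostly with a low value. They report only what shows in the picture. A call takes as long as a camera call. They do not tell look-alikes from the thing itself.
- ctrl.find_in(target, picture): "centre" ([x, y, z] in m, in world coordinates, good to about 4 mm: the middle of the surface that is visible of it).
- ctrl.silhouettes(target, picture): "region" (420x560 bool, what is visible of it).
The state is a dict: "time": time; "joint_positions": joint angles; "qd": joint speeds; "joint_torque": joint torques, N m; "position": TCP position; "tool_rot": TCP orientation; "ft_force": force on the tool from outside, world axes, zero at the start; "torque": the same for the moment, N m; "grip_width": opening from 0.0 (shut) to 1.0 (fully open); "grip_force": force on a finger pad.
Only numpy, scipy, OpenCV 4.12 (cv2) and the standard library are available. Lean on these libraries where they do the work, as an engineer would, in place of code of your own. Each camera call takes 0.05 s, during which the arm holds its last target. There are 200 camera calls.

### The job

A ball bearing is stowed behind the short spray can. Move that can aside, lay the bearing flat on top of the wooden block so that none of it overhangs, then stand the can back on its mat exactly where it stood. Keep the can upright and leave the tall spray can alone.

Things in the scene. Friction and masses are not known exactly. Their poses are not given: they have to be found in the camera images.
- short_can: The shortest spray can (green cap), 158 mm tall, body 50 mm across up to 140 mm high. Origin: centre of its underside, z up. Starts upright on a pale 68 mm circle on a fixed black mat (2 mm thick, 150 x 86 mm); it must return there. The worktop at x = 0.42 m, midway between the two cans in y, is free for standing it meanwhile.
- bearing: Steel-grey ball bearing, 52 mm outer diameter, 15 mm thick, 0.11 kg, lying flat on the short can's mat, just behind the can as seen from the robot (centres 57 mm apart, underside at z = 2 mm). Apart from the can, nothing tall stands close to it. Origin: centre of its underside, z up.
- wood_block: Plain solid wooden block at the robot's right, fixed to the worktop, 113 mm (its x) by 206 mm (its y) and 55 mm high. Origin: centre of its underside; its flat top is at z = 55 mm.
- tall_can: A second, taller spray can, 58 mm across and 190 mm tall, with a bare nozzle, on a mat like the first with a black roll of tape behind it. Not needed. Origin: centre of its underside, z up.
Mind the look-alikes: they are no part of the job. What is shaped like the bearing but red is not meant. What is shaped like the short_can but pink is not meant.

How it is judged:
On the way, in this order (a step that is already met when the one before it is completed fails the run):
1. the short can has been moved at least 80 mm aside while the bearing still lies where it was (within 20 mm) (distance of short_can from where it was at the start of the episode above 0.08 m and distance of bearing from where it was at the start of the episode below 0.02 m), for 0.2 s.
2. the bearing lies on the block while the short can is still aside (distance of short_can from where it was at the start of the episode above 0.06 m and z of bearing in the frame of wood_block between 0.05 and 0.06 m and angle between bearing's own z axis and vertical below 0.15 rad), for 0.2 s.
At the end, for the whole second after the job is handed in: The short can stands upright (within about 6 degrees) and still, within 15 mm of where it stood at the start; the bearing lies flat and still on top of the wooden block, wholly within its top face (distance of short_can from where it was at the start of the episode below 0.015 m and angle between each of short_can, bearing's own z axis and vertical below 0.1 rad and linear speed of each of short_can, bearing below 0.02 m/s and x of bearing in the frame of wood_block between -0.031 and 0.031 m and y of bearing in the frame of wood_block between -0.078 and 0.078 m and z of bearing in the frame of wood_block between 0.05 and 0.06 m); the robot touches nothing.
It fails at once if the short can is tipped over (more than 35 degrees) (angle between short_can's own z axis and vertical above 0.6 rad).
It fails at once if the tall can is moved by more than 20 mm (distance of tall_can from where it was at the start of the episode above 0.02 m).
It also fails if it takes over 69 s, if anything falls off the work surface, if the arm or the gripper's body presses on something with over 40 N, if the wrist force passes 120 N, or if a joint passes its speed limit or range.

## Working session

There is one attempt and no reset: what is moved stays moved. The work goes in short steps, Python scripts to look and compute and a tool call to move; the robot and the scene stay as the last step left them, time stands still between calls to the robot, and variables do not carry over. Pictures are saved under pics/ and viewed, at most 10 in all, crops included, and the job is handed in when it is done.

Besides the shell and the picture viewer there is one more tool, called as name(argument=value, ...) on one line, values as JSON. move_arm: Moves the arm, as the interface text tells. Its arguments: {"type":"object","properties":{"increments":{"type":"string"},"grip_force":{"type":"number"}},"required":["increments"]}

```bash
mkdir -p pics
cat > h.py <<'E'
import numpy as np, cv2
from scipy.spatial.transform import Rotation as R
from bench import ctrl
def rot(o):
    o=np.array(o,float)
    if o.shape==(3,3): return o
    return R.from_rotvec(o).as_matrix() if o.size==3 else R.from_quat(o).as_matrix()
def cloud(p):
    d=p["depth"]; v,u=np.mgrid[:d.shape[0],:d.shape[1]]
    c=np.stack([(u-p["cx"])/p["fx"]*d,(v-p["cy"])/p["fy"]*d,d],-1)
    w=c@rot(p["orientation"]).T+np.array(p["position"]); w[d<=0]=np.nan
    return w
def save(p,n): cv2.imwrite("pics/"+n,p["frame"][...,::-1])
E
python3 - <<'E'
from h import *
s=ctrl.get_state(); print(s)
ims={n:ctrl.get_image(n) for n in("scene","top")}
for n,p in ims.items():
    print(n,p["position"],p["orientation"],p["fx"])
    w=cloud(p)
    for t in("short_can","bearing","wood_block","tall_can"):
        for r,q in zip(ctrl.find_in(t,p),ctrl.silhouettes(t,p)):
            m=q["region"]; v,u=np.nonzero(m)
            print(t,round(r["score"],2),np.round(r["centre"],3),round(q["score"],2),"px",int(u.mean()),int(v.mean()),len(u),"med",np.round(np.nanmedian(w[m],0),3),"lo",np.round(np.nanpercentile(w[m],3,axis=0),3),"hi",np.round(np.nanpercentile(w[m],97,axis=0),3), p["frame"][m].mean(0).astype(int))
cv2.imwrite("pics/a.png",cv2.resize(np.hstack([ims["scene"]["frame"],ims["top"]["frame"]])[...,::-1],(800,300),interpolation=cv2.INTER_AREA))
save(ims["scene"],"scene.png");save(ims["top"],"top.png")
E
```

```text
{'time': 0.0, 'joint_positions': array([ 1.22910119,  0.32182671, -0.07005141,  1.45167864,  0.02262731,
        1.37079924, -0.05688753]), 'qd': array([ 1.60346404e-05,  1.42806554e-03, -1.27326059e-03, -4.05962667e-04,
       -2.20437710e-04,  1.38985633e-03,  7.59176832e-04]), 'joint_torque': array([-4.85949731e-04, -4.91293502e+01, -4.04026229e-01, -3.12523592e+01,
       -6.37664529e-02,  4.39361797e-02,  1.47004666e-04]), 'position': array([ 0.22612644, -0.60874822,  0.19365708]), 'tool_rot': array([-3.09016980e+00, -5.55634333e-01,  7.43820222e-04]), 'ft_force': array([-0.293329  ,  0.26638121,  0.87577841]), 'torque': array([-0.02337159, -0.00333856, -0.02448578]), 'grip_force': 0.0, 'grip_width': 1.002356900846737}
scene [-0.03560182  0.46898965  0.82704974] [-1.01477425  2.43270125 -1.02870403] 472.2477862851195
short_can 0.81 [0.52  0.121 0.11 ] 0.71 px 228 288 1430 med [0.41  0.152 0.103] lo [0.401 0.129 0.014] hi [0.435 0.167 0.159] [174  98 112]
short_can 0.79 [0.566 0.215 0.098] 0.64 px 205 247 1256 med [0.518 0.122 0.108] lo [0.508 0.094 0.014] hi [0.544 0.135 0.161] 
[... 1136 characters left out ...]
128 0.124] 0.7 px 185 241 991 med [0.522 0.102 0.127] lo [0.507 0.084 0.002] hi [0.556 0.133 0.161] [ 94 108  97]
bearing 0.89 [0.689 0.168 0.016] 0.81 px 158 178 454 med [0.688 0.169 0.014] lo [ 0.665  0.145 -0.   ] hi [0.712 0.192 0.019] [152  56  50]
bearing 0.81 [0.586 0.095 0.019] 0.63 px 242 219 450 med [ 0.58  -0.     0.014] lo [ 0.556 -0.024 -0.001] hi [0.604 0.023 0.018] [159  63  55]
wood_block 0.65 [ 0.452 -0.338  0.055] 0.59 px 417 259 5348 med [ 0.455 -0.34   0.055] lo [ 0.406 -0.435  0.033] hi [ 0.504 -0.245  0.058] [165 143 110]
tall_can 0.79 [ 0.543 -0.137  0.154] 0.76 px 314 214 1226 med [ 0.543 -0.14   0.157] lo [ 0.527 -0.169  0.018] hi [ 0.578 -0.117  0.191] [113 114 107]
```

View pics/scene.png

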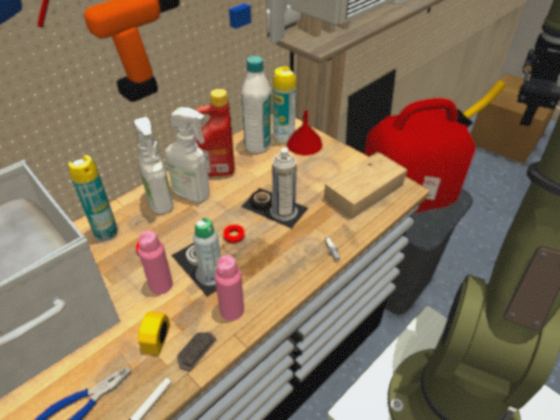

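View pics/top.png

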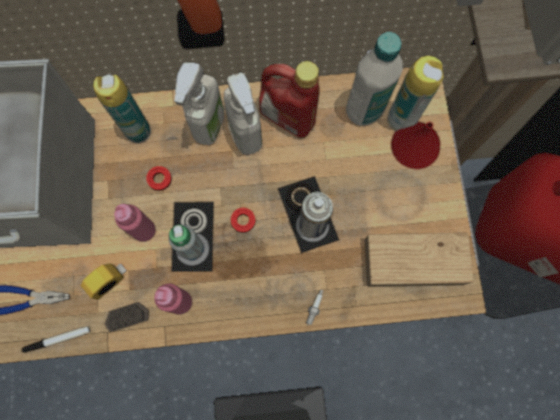

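In the top picture there are three can-shaped things. Pink (130,218) and pink (170,298) are look-alikes. The green-capped one at (182,240) on the black mat is the short_can. There are three rings: red (158,178), red (242,219) and steel-grey (194,220). The grey one, behind the can on the mat, is the bearing. The tall can is at (315,212) and the block at (420,260). I'll measure these and confirm them with a crop.

Run:
```python
from h import *
p=ctrl.get_image("top"); w=cloud(p); f=p["frame"]
cv2.imwrite("pics/crop.png",cv2.resize(f[185:285,120:250][...,::-1],None,fx=5,fy=5,interpolation=cv2.INTER_CUBIC))
x,y,z=w[...,0],w[...,1],w[...,2]
def circ(m,r,g):
    from scipy.optimize import least_squares
    P=w[m][:,:2]; s=least_squares(lambda c:np.hypot(*(P-c).T)-r,g,loss="soft_l1",f_scale=.002); return s.x,m.sum()
near=np.hypot(x-.53,y-.11)<.045
print("body",circ(near&(z>.03)&(z<.13),.025,[.535,.11]))
cap=near&(z>.145); print("cap",np.nanmedian(w[cap],0),cap.sum(),w[cap].min(0),w[cap].max(0))
m=(np.hypot(x-.585,y-.105)<.05)&(z>.012)&(z<.022); print("bearing ring",np.nanmedian(w[m],0),m.sum(),w[m].min(0),w[m].max(0),circ(m,.02,[.585,.1])[0])
# block
b=((z>.048)&(z<.062)&(y<-.2)&(x<.56)&(x>.36)).astype(np.uint8)
n,l,st,_=cv2.connectedComponentsWithStats(b); k=1+st[1:,4].argmax()
print("block",cv2.minAreaRect(w[l==k][:,:2].astype(np.float32)))
# mat (dark, low)
d=((f.max(-1)<60)&(z<.012)&(np.hypot(x-.55,y-.11)<.12)).astype(np.uint8)
print("mat",cv2.minAreaRect(w[d>0][:,:2].astype(np.float32)))
t=(np.hypot(x-.545,y+.135)<.05)&(z>.16);print("tall",np.median(w[t],0))
for a in (x>.6)&(x<.9)&(y>-.05)&(y<.25)&(z>.06),: print("rear tall min x",np.nanpercentile(x[a],2))
```

```text
body (array([0.53179054, 0.10956367]), np.int64(423))
cap [0.52926567 0.10823128 0.15651949] 329 [0.51306389 0.0906033  0.14508581] [0.54965213 0.12644625 0.16464734]
bearing ring [0.59167974 0.09589909 0.01652459] 313 [0.5403232  0.07532156 0.01212335] [0.61329788 0.12632586 0.02124832] [0.58776893 0.10032762]
block ((0.45762673020362854, -0.34359461069107056), (0.2007363885641098, 0.10046504437923431), 84.9480972290039)
mat ((0.5581207275390625, 0.10617516934871674), (0.08246607333421707, 0.1443365216255188), 83.98302459716797)
tall [ 0.55232002 -0.14323397  0.16743528]
rear tall min x 0.7198177971502842
```

View pics/crop.png

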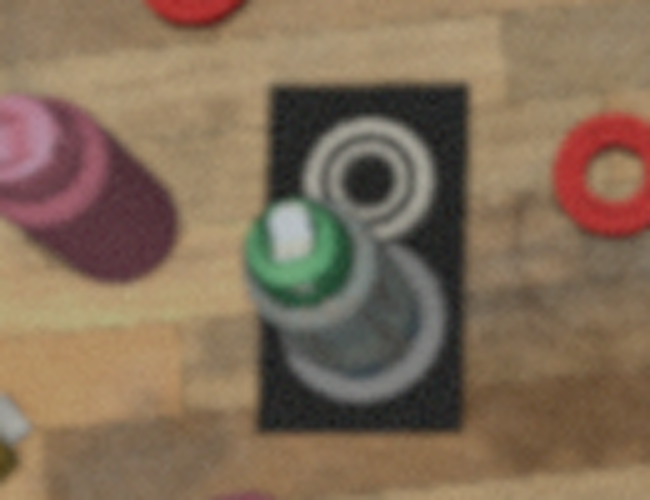

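The crop confirms it: the green cap is at (300,250) in the crop, and the steel-grey bearing is just behind it at (370,180), both on the black mat. The red rings and pink cans stay out of it. Next I swing over the can.

move_arm(increments="13 30 13 0 0 3 0;13 30 13 0 0 3 0;13 30 13 0 0 3 0;13 30 13 0 0 3 0;13 30 13 0 0 3 0;13 30 13 0 0 3 0;13 30 13 0 0 3 0;13 30 13 0 0 3 0", grip_force=20)

```text
time: 1.62
position: [0.3308, -0.3677, 0.2996]
tool_rot: [2.907, 1.19, -0.0]
ft_force: [1.8, -0.5, -0.4]
grip_width: 1.004
grip_force: 0.0
```

move_arm(increments="13 30 0 0 0 3 0;13 30 0 0 0 3 0;13 30 0 0 0 3 0;13 30 0 0 0 3 0;13 30 0 0 0 3 0;13 30 0 0 0 3 0;13 30 0 0 0 3 0;13 30 0 0 0 3 0")

```text
time: 2.28
position: [0.4347, -0.1277, 0.2991]
tool_rot: [2.595, 1.768, 0.0]
ft_force: [-0.2, -0.4, 0.5]
grip_width: 1.002
grip_force: 0.0
```

move_arm(increments="12 30 0 0 0 2.7 0;12 30 0 0 0 2.7 0;12 30 0 0 0 2.7 0;12 30 0 0 0 2.7 0;12 30 0 0 0 2.7 0;12 30 0 0 0 2.7 0;12 30 0 0 0 2.7 0;12 30 0 0 0 2.7 0")

```text
time: 2.95
position: [0.5308, 0.112, 0.2992]
tool_rot: [2.219, 2.222, 0.001]
ft_force: [1.2, -0.1, 0.0]
grip_width: 0.998
grip_force: 0.0
```

Run:
```python
from h import *
from scipy.optimize import least_squares
p=ctrl.get_image("wrist"); w=cloud(p); x,y,z=np.moveaxis(w,-1,0)
save(p,"wr.png")
near=np.hypot(x-.53,y-.11)<.05
for lo,hi in((.02,.06),(.06,.1),(.1,.138),(.145,.17)):
    m=near&(z>lo)&(z<hi); P=w[m][:,:2]
    if len(P)>20:
        c=least_squares(lambda c:np.hypot(*(P-c).T)-.025,[.53,.11],loss="soft_l1",f_scale=.002).x
        print(lo,len(P),c,P.min(0),P.max(0))
m=near&(z>.15); print(w[m][:,2].max(),w[m].mean(0))
m=(np.hypot(x-.588,y-.1)<.032)&(z>.012)&(z<.022);print("bearing",w[m].min(0),w[m].max(0),m.sum())
```

```text
0.02 109 [0.53092683 0.10771456] [0.50789303 0.11818968] [0.55332409 0.13280729]
0.06 137 [0.5308902  0.10781521] [0.50768851 0.11785202] [0.55331296 0.13301718]
0.1 628 [0.53084241 0.10533776] [0.50534758 0.08732704] [0.55572318 0.13316339]
0.145 1015 [0.51455397 0.0950148 ] [0.51324376 0.08962502] [0.54880909 0.12617595]
0.4450273597563916 [0.53026866 0.13414431 0.41713395]
bearing [0.56099199 0.07322183 0.01240106] [0.61236664 0.12371604 0.0201037 ] 818
```

View pics/wr.png

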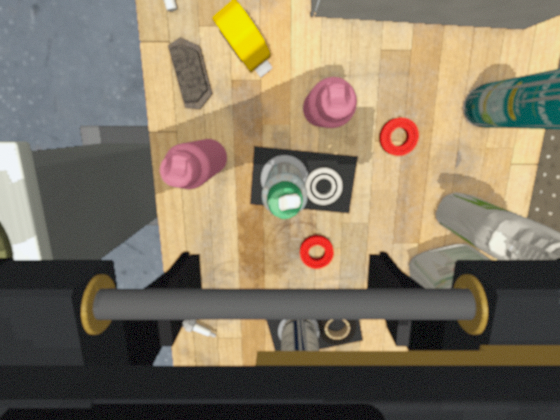

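The wrist picture shows the green cap at (287,198) and the grey bearing at (325,186), with a clear gap to the pink cans. The can axis is at about (0.531, 0.108). I go down and grip.

move_arm(increments="0 -4 -24 0 0 0 0;0 0 -24 0 0 0 0;0 0 -25 0 0 0 0;0 0 -25 0 0 0 0;0 0 -25 0 0 0 0;0 0 -25 0 0 0 0;0 0 -25 0 0 0 0;0 0 -23 0 0 0 0")

```text
time: 3.67
position: [0.5301, 0.1062, 0.1015]
tool_rot: [2.222, 2.22, -0.001]
ft_force: [-0.5, -0.5, -0.3]
grip_width: 0.999
grip_force: 0.0
```

move_arm(increments="0 0 0 0 0 0 0;0 0 0 0 0 0 255;0 0 0 0 0 0 255;0 0 0 0 0 0 255;0 0 0 0 0 0 255;0 0 0 0 0 0 255;0 0 0 0 0 0 255;0 0 0 0 0 0 255", grip_force=25)

```text
time: 4.33
position: [0.5307, 0.1067, 0.1032]
tool_rot: [2.221, 2.221, 0.001]
ft_force: [-0.5, 0.8, 0.6]
grip_width: 0.555
grip_force: 0.0
```

move_arm(increments="0 0 0 0 0 0 255;0 0 0 0 0 0 255;0 0 0 0 0 0 255;0 0 0 0 0 0 255;0 0 5 0 0 0 255;0 0 5 0 0 0 255;0 0 5 0 0 0 255;0 0 5 0 0 0 255")

```text
time: 5.0
position: [0.5305, 0.1067, 0.1235]
tool_rot: [2.221, 2.221, 0.0]
ft_force: [0.5, -0.8, -0.2]
grip_width: 0.447
grip_force: 23.2
```

Run:
```python
from h import *
p=ctrl.get_image("scene"); q=ctrl.get_image("wrist")
a=cv2.resize(p["frame"][150:330,120:320],None,fx=2,fy=2,interpolation=cv2.INTER_CUBIC)
b=cv2.resize(q["frame"],(400,300)); b=np.vstack([b,np.zeros((60,400,3),np.uint8)])
cv2.imwrite("pics/g.png",np.hstack([a,b])[...,::-1]); print(ctrl.get_state()["ft_force"],ctrl.get_state()["grip_width"])
```

```text
[-0.36759256 -0.24903423 -1.35910504] 0.44422603048734977
```

View pics/g.png

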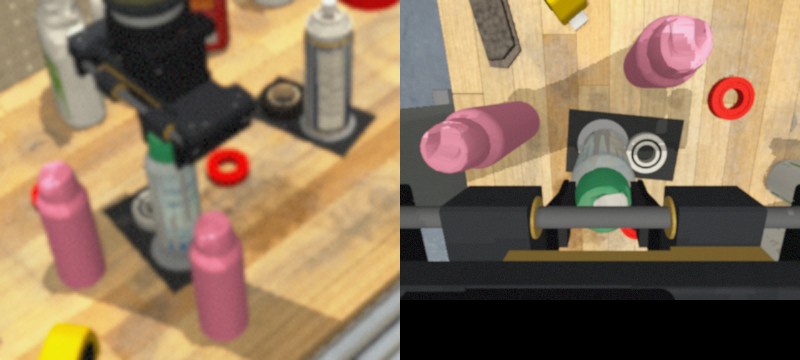

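The picture shows the fingers around the upper body of the green-capped can, with the bearing untouched. The depth will show whether it was lifted and whether it is straight.

Run:
```python
from h import *
from scipy.optimize import least_squares
for n in("wrist","scene"):
    p=ctrl.get_image(n); w=cloud(p); x,y,z=np.moveaxis(w,-1,0)
    near=(np.hypot(x-.53,y-.11)<.04)
    for lo in np.arange(.005,.2,.02):
        m=near&(z>lo)&(z<lo+.02); P=w[m][:,:2]
        if len(P)>15:
            c=least_squares(lambda c:np.hypot(*(P-c).T)-.025,[.53,.11],loss="soft_l1",f_scale=.002).x
            print(n,round(lo,3),len(P),c.round(4),P.min(0).round(3),P.max(0).round(3))
```

```text
wrist 0.005 229 [0.589  0.1028] [0.514 0.092] [0.57  0.134]
wrist 0.025 174 [0.5311 0.1081] [0.507 0.116] [0.555 0.133]
wrist 0.045 229 [0.5311 0.1082] [0.507 0.116] [0.555 0.133]
wrist 0.065 287 [0.531  0.1083] [0.507 0.117] [0.554 0.134]
wrist 0.085 378 [0.5309 0.1083] [0.507 0.116] [0.555 0.134]
wrist 0.105 497 [0.5309 0.1084] [0.507 0.117] [0.554 0.134]
wrist 0.125 822 [0.5308 0.1083] [0.506 0.112] [0.556 0.134]
wrist 0.145 2511 [0.5308 0.1037] [0.502 0.098] [0.559 0.133]
wrist 0.165 4301 [0.5295 0.0979] [0.5   0.092] [0.561 0.127]
wrist 0.185 1441 [0.5307 0.1139] [0.499 0.095] [0.563 0.118]
scene 0.005 39 [0.5388 0.1134] [0.503 0.11 ] [0.566 0.147]
scene 0.025 88 [0.5334 0.1098] [0.508 0.111] [0.544 0.136]
scene 0.045 129 [0.533  0.1095] [0.506 0.089] [0.545 0.135]
scene 0.065 152 [0.5328 0.1094] [0.506 0.09 ] [0.544 0.136]
scene 0.085 156 [0.5326 0.1097] [0.506 0.089] [0.545 0.136]
scene 0.105 162 [0.5325 0.1097] [0.505 0.094] [0.546 0.135]
scene 0.125 177 [0.5324 0.1098] [0.505 0.089] [0.547 0.136]
scene 0.145 180 [0.5328 0.1055] [0.503 0.103] [0.562 0.135]
scene 0.165 153 [0.5322 0.1017] [0.501 0.112] [0.561 0.129]
scene 0.185 40 [0.5321 0.1179] [0.5   0.104] [0.567 0.12 ]
```

move_arm(increments="0 0 5 0 0 0 255;0 0 5 0 0 0 255;0 0 5 0 0 0 255;0 0 5 0 0 0 255;0 0 5 0 0 0 255;0 0 5 0 0 0 255;0 0 0 0 0 0 255;0 0 0 0 0 0 255")

```text
time: 5.87
position: [0.5307, 0.1067, 0.1532]
tool_rot: [2.221, 2.221, 0.001]
ft_force: [-0.3, -0.5, -1.2]
grip_width: 0.449
grip_force: 23.2
```

Run:
```python
from h import *
p=ctrl.get_image("scene"); w=cloud(p); x,y,z=np.moveaxis(w,-1,0)
print("wide", [(round(l,3),int(((np.hypot(x-.532,y-.11)<.03)&(z>l)&(z<l+.01)).sum())) for l in np.arange(0,.08,.01)])
f=p["frame"].astype(int); g=(f[...,1]>f[...,0]+25)&(f[...,1]>f[...,2]+10)&(np.hypot(x-.53,y-.11)<.04)
print("green z",np.nanpercentile(z[g],[2,50,98]),g.sum(), ctrl.get_state()["ft_force"])
```

```text
wide [(np.float64(0.0), 284), (np.float64(0.01), 0), (np.float64(0.02), 0), (np.float64(0.03), 0), (np.float64(0.04), 0), (np.float64(0.05), 25), (np.float64(0.06), 69), (np.float64(0.07), 75)]
green z [0.18607488 0.20188005 0.21600303] 161 [-0.61935201  0.12210167 -1.84822608]
```

It is lifted 50 mm and hangs straight. I set it aside at about (0.43, -0.013).

move_arm(increments="-6 -8 0 0 0 0 255;-12 -15 0 0 0 0 255;-16 -19 0 0 0 0 255;-18 -22 0 0 0 0 255;-18 -22 0 0 0 0 255;-14 -17 0 0 0 0 255;-10 -11 0 0 0 0 255;-6 -6 0 0 0 0 255")

```text
time: 6.58
position: [0.4284, -0.0157, 0.1524]
tool_rot: [2.225, 2.217, -0.003]
ft_force: [0.2, -0.1, -1.2]
grip_width: 0.446
grip_force: 23.2
```

move_arm(increments="0 0 -5 0 0 0 255;0 0 -8 0 0 0 255;0 0 -10 0 0 0 255;0 0 -10 0 0 0 255;0 0 -7 0 0 0 255;0 0 -5 0 0 0 255;0 0 -4 0 0 0 255;0 0 -2 0 0 0 255")

```text
time: 7.25
position: [0.4302, -0.0129, 0.101]
tool_rot: [-2.22, -2.221, 0.0]
ft_force: [-1.1, -0.3, -1.6]
grip_width: 0.447
grip_force: 23.2
```

move_arm(increments="0 0 -1 0 0 0 255;0 0 0 0 0 0 255;0 0 0 0 0 0 0;0 0 0 0 0 0 0;0 0 0 0 0 0 0;0 0 0 0 0 0 0;0 0 0 0 0 0 0;0 0 0 0 0 0 0")

```text
time: 7.92
position: [0.4305, -0.0133, 0.1009]
tool_rot: [2.221, 2.221, 0.0]
ft_force: [-0.1, 0.6, 0.2]
grip_width: 0.813
grip_force: 0.0
```

move_arm(increments="0 0 0 0 0 0 0;0 0 10 0 0 0 0;0 0 25 0 0 0 0;0 0 35 0 0 0 0;0 0 35 0 0 0 0;0 0 35 0 0 0 0;0 0 35 0 0 0 0;0 0 20 0 0 0 0")

```text
time: 8.58
position: [0.4316, -0.0132, 0.3006]
tool_rot: [2.218, 2.218, 0.004]
ft_force: [1.3, 0.0, -0.1]
grip_width: 1.0
grip_force: 0.0
```

move_arm(increments="10 7 0 0 0 0 0;22 16 0 0 0 0 0;28 20 0 0 0 0 0;28 20 0 0 0 0 0;26 19 0 0 0 0 0;22 16 0 0 0 0 0;14 10 -30 0 0 0 0;7 6 -30 0 0 0 0")

```text
time: 9.25
position: [0.5901, 0.1031, 0.2367]
tool_rot: [2.219, 2.222, 0.008]
ft_force: [-0.7, -1.0, -1.8]
grip_width: 1.0
grip_force: 0.0
```

Run:
```python
from h import *
from scipy.optimize import least_squares
s=ctrl.get_state();print(s["position"])
def ring(p,r):
    w=cloud(p); x,y,z=np.moveaxis(w,-1,0)
    m=(np.hypot(x-.588,y-.101)<.04)&(z>.012)&(z<.022); P=w[m][:,:2]
    if len(P)<30: return print("none",len(P))
    print(p["shot"],(P.min(0)+P.max(0))/2,P.max(0)-P.min(0),P.mean(0),len(P),"minCircle",cv2.minEnclosingCircle(P.astype(np.float32)))
for n in("wrist","top","scene"):
    p=ctrl.get_image(n); print(n); ring(p,.026)
    if n=="scene":
        w=cloud(p);x,y,z=np.moveaxis(w,-1,0);P=w[(np.hypot(x-.43,y+.013)<.05)&(z>.03)&(z<.13)][:,:2]
        print("can",least_squares(lambda c:np.hypot(*(P-c).T)-.025,[.435,-.013],loss="soft_l1",f_scale=.002).x)
    if n=="wrist": save(p,"w2.png")
```

```text
[0.59009149 0.10309214 0.23672574]
wrist
10 [0.58668508 0.09867898] [0.05076373 0.05166628] [0.58648742 0.09925477] 1088 minCircle ((0.586421012878418, 0.09839625656604767), 0.026337454095482826)
top
none 0
scene
12 [0.58901191 0.10154853] [0.05323025 0.05053339] [0.5875838  0.10193041] 292 minCircle ((0.5888010263442993, 0.10124644637107849), 0.026927845552563667)
can [ 0.43292427 -0.01050267]
```

View pics/w2.png

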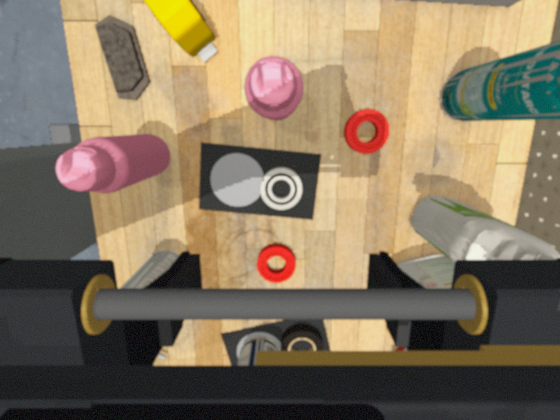

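The mat is now clear. The bearing is at (281,187) in the wrist view, about (0.587, 0.100), and the pink can is at (273,85) on the camera's side. I'll check the camera mount's clearance before going low.

Run:
```python
from h import *
s=ctrl.get_state();p=ctrl.get_image("wrist");print(s["position"],s["joint_positions"].round(3),p["position"],rot(p["orientation"])[:,2])
w=cloud(p);x,y,z=np.moveaxis(w,-1,0)
m=(np.hypot(x-.575,y-.2)<.06)&(z>.03);P=w[m];print("pink",P.min(0),P.max(0))
```

```text
[0.58603776 0.10047682 0.23409737] [ 0.492  0.292 -0.863  1.507  0.22   1.449 -0.377] [0.58663578 0.17396177 0.42435776] [-0.00376623 -0.27132861 -0.9624794 ]
pink [0.55569813 0.17998971 0.03111096] [0.60580443 0.23034848 0.16103256]
```

move_arm(increments="1 0 -20 0 0 0 0;0 0 -30 0 0 0 0;0 0 -30 0 0 0 0;0 0 -30 0 0 0 0;0 0 -30 0 0 0 0;0 0 -30 0 0 0 0;0 0 -20 0 0 0 0;0 0 -10 0 0 0 0")

```text
time: 10.12
position: [0.5883, 0.0988, 0.0356]
tool_rot: [2.223, 2.218, -0.002]
ft_force: [-1.0, -0.3, -0.3]
grip_width: 0.999
grip_force: 0.0
```

move_arm(increments="0 0 -8 0 0 0 0;0 0 -6 0 0 0 0;0 0 -4 0 0 0 0;0 0 -3 0 0 0 0;0 0 -3 0 0 0 0;0 0 -2 0 0 0 0;0 0 0 0 0 0 0;0 0 0 0 0 0 0")

```text
time: 10.78
position: [0.5885, 0.1008, 0.01]
tool_rot: [2.221, 2.221, 0.0]
ft_force: [0.4, -0.4, 0.3]
grip_width: 0.997
grip_force: 0.0
```

move_arm(increments="-1 0 -2 0 0 0 0;0 0 -2 0 0 0 0;0 0 0 0 0 0 0;0 0 0 0 0 0 255;0 0 0 0 0 0 255;0 0 0 0 0 0 255;0 0 0 0 0 0 255;0 0 0 0 0 0 255", grip_force=25)

```text
time: 11.45
position: [0.5874, 0.1007, 0.0058]
tool_rot: [2.222, 2.221, 0.0]
ft_force: [0.6, 0.2, 0.2]
grip_width: 0.706
grip_force: 0.0
```

move_arm(increments="0 0 0 0 0 0 255;0 0 0 0 0 0 255;0 0 0 0 0 0 255;0 0 0 0 0 0 255;0 0 0 0 0 0 255;0 0 0 0 0 0 255;0 0 0 0 0 0 255;0 0 0 0 0 0 255")

```text
time: 12.12
position: [0.5874, 0.1007, 0.0058]
tool_rot: [2.222, 2.221, 0.0]
ft_force: [-0.4, 0.6, -0.3]
grip_width: 0.097
grip_force: 0.0
```

The fingers shut without holding anything, so I look before moving.

Run:
```python
from h import *
s=ctrl.get_state();print(s["position"],s["ft_force"],s["grip_width"])
p=ctrl.get_image("scene"); q=ctrl.get_image("wrist")
a=cv2.resize(p["frame"][180:310,130:275],(400,360),interpolation=cv2.INTER_CUBIC)
b=cv2.resize(q["frame"][110:420,100:460],(400,344)); b=np.vstack([b,np.zeros((16,400,3),np.uint8)])
cv2.imwrite("pics/g2.png",np.hstack([a,b])[...,::-1])
for r in (p,q):
    for c in ctrl.find_in("bearing",r): print(c["score"],np.round(c["centre"],3))
    w=cloud(r);x,y,z=np.moveaxis(w,-1,0)
    m=(np.hypot(x-.588,y-.101)<.06)&(z<.2);print([(round(l,3),int((m&(z>l)&(z<l+.005)).sum())) for l in np.arange(.005,.07,.005)])
    m&=(z>.008)&(z<.024);P=w[m];print(P.min(0),P.max(0),P.mean(0))
```

```text
[0.58739458 0.10066051 0.00576389] [-0.44714401  0.55314298 -0.278032  ] 0.09725181582711609
0.8 [0.578 0.111 0.021]
0.75 [ 0.564 -0.004  0.014]
0.19 [0.42  0.004 0.102]
[(np.float64(0.005), 138), (np.float64(0.01), 37), (np.float64(0.015), 134), (np.float64(0.02), 11), (np.float64(0.025), 0), (np.float64(0.03), 1), (np.float64(0.035), 16), (np.float64(0.04), 15), (np.float64(0.045), 18), (np.float64(0.05), 14), (np.float64(0.055), 5), (np.float64(0.06), 4), (np.float64(0.065), 4)]
[0.55123588 0.08498941 0.00801514] [0.61411092 0.1402654  0.02199442] [0.58243629 0.11166853 0.01575939]
0.65 [0.583 0.116 0.022]
0.62 [0.692 0.167 0.014]
[(np.float64(0.005), 196), (np.float64(0.01), 245), (np.float64(0.015), 2548), (np.float64(0.02), 0), (np.float64(0.025), 0), (np.float64(0.03), 35), (np.float64(0.035), 135), (np.float64(0.04), 147), (np.float64(0.045), 160), (np.float64(0.05), 208), (np.float64(0.055), 224), (np.float64(0.06), 179), (np.float64(0.065), 171)]
[0.56100407 0.08008427 0.00801402] [0.61257333 0.12512156 0.01973986] [0.58650608 0.11140299 0.0164438 ]
```

View pics/g2.png

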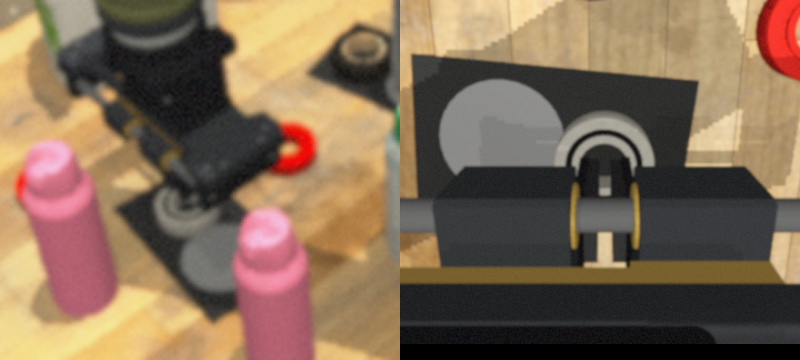

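The tips passed over the bearing: the depth shows the lowest finger surface near z = 0.03, with the bearing undisturbed under it. I open and measure the real tip height.

move_arm(increments="0 0 0 0 0 0 0;0 0 0 0 0 0 0;0 0 0 0 0 0 0;0 0 0 0 0 0 0;0 0 0 0 0 0 0;0 0 0 0 0 0 0;0 0 0 0 0 0 0;0 0 0 0 0 0 0")

```text
time: 12.98
position: [0.5874, 0.1007, 0.0058]
tool_rot: [2.222, 2.221, 0.0]
ft_force: [1.3, 0.3, 0.5]
grip_width: 0.533
grip_force: 0.0
```

move_arm(increments="0 0 0 0 0 0 90;0 0 0 0 0 0 90;0 0 0 0 0 0 90;0 0 0 0 0 0 90;0 0 0 0 0 0 90;0 0 0 0 0 0 90;0 0 0 0 0 0 90;0 0 0 0 0 0 90")

```text
time: 13.65
position: [0.5874, 0.1007, 0.0058]
tool_rot: [2.222, 2.221, 0.0]
ft_force: [0.3, 0.5, -0.2]
grip_width: 0.645
grip_force: 0.0
```

Run:
```python
from h import *
s=ctrl.get_state();T=s["position"];print(T,s["grip_width"])
for n in("wrist","scene"):
    p=ctrl.get_image(n);w=cloud(p);x,y,z=np.moveaxis(w,-1,0)
    near=(abs(y-.1)<.03)&(abs(x-.587)<.1)&(p["frame"].max(-1)<90)
    for l in np.arange(.008,.08,.006):
        m=near&(z>l)&(z<l+.006);a=x[m&(x<.587)];b=x[m&(x>.587)]
        print(n,round(l,3),len(a),len(b),(a.min().round(3),a.max().round(3)) if len(a) else "",(b.min().round(3),b.max().round(3)) if len(b) else "")
    m=(np.hypot(x-.588,y-.1)<.04)&(z>.012)&(z<.022);print((w[m].min(0)+w[m].max(0))/2)
```

```text
[0.58738883 0.10066922 0.00577993] 0.6452507405358398
wrist 0.008 1 1 (np.float64(0.58), np.float64(0.58)) (np.float64(0.596), np.float64(0.596))
wrist 0.014 383 379 (np.float64(0.568), np.float64(0.587)) (np.float64(0.587), np.float64(0.606))
wrist 0.02 0 0  
wrist 0.026 0 0  
wrist 0.032 103 111 (np.float64(0.55), np.float64(0.559)) (np.float64(0.615), np.float64(0.624))
wrist 0.038 154 147 (np.float64(0.55), np.float64(0.559)) (np.float64(0.615), np.float64(0.624))
wrist 0.044 150 156 (np.float64(0.55), np.float64(0.559)) (np.float64(0.615), np.float64(0.624))
wrist 0.05 158 162 (np.float64(0.55), np.float64(0.559)) (np.float64(0.615), np.float64(0.624))
wrist 0.056 199 191 (np.float64(0.549), np.float64(0.559)) (np.float64(0.615), np.float64(0.625))
wrist 0.062 165 174 (np.float64(0.548), np.float64(0.558)) (np.float64(0.616), np.float64(0.626))
wrist 0.068 191 176 (np.float64(0.547), np.float64(0.559)) (np.float64(0.615), np.float64(0.627))
wrist 0.074 74 65 (np.float64(0.547), np.float64(0.559)) (np.float64(0.615), np.float64(0.627))
wrist 0.08 430 410 (np.float64(0.554), np.fl
[... 336 characters left out ...]
038 7 6 (np.float64(0.552), np.float64(0.562)) (np.float64(0.617), np.float64(0.622))
scene 0.044 5 8 (np.float64(0.552), np.float64(0.559)) (np.float64(0.616), np.float64(0.622))
scene 0.05 2 9 (np.float64(0.553), np.float64(0.558)) (np.float64(0.617), np.float64(0.624))
scene 0.056 1 10 (np.float64(0.556), np.float64(0.556)) (np.float64(0.617), np.float64(0.622))
scene 0.062 4 7 (np.float64(0.554), np.float64(0.56)) (np.float64(0.617), np.float64(0.623))
scene 0.068 1 8 (np.float64(0.554), np.float64(0.554)) (np.float64(0.616), np.float64(0.62))
scene 0.074 0 5  (np.float64(0.618), np.float64(0.621))
scene 0.08 0 10  (np.float64(0.616), np.float64(0.625))
[0.59034985 0.10773815 0.01654017]
```

The finger gap matches the width reading (56 mm), but the tips end about 26 mm above the reported TCP, so tip z = TCP z + 0.026. The can was held by its cap. I have to go 27 mm lower, so I first turn 30° to carry the wrist camera clear of the pink can.

move_arm(increments="0 0 0 0 0 -3 0;0 0 0 0 0 -4 0;0 0 0 0 0 -4 0;0 0 0 0 0 -4 0;0 0 0 0 0 -4 0;0 0 0 0 0 -4 0;0 0 0 0 0 -4 0;0 0 0 0 0 -3 0")

```text
time: 14.42
position: [0.5874, 0.1007, 0.0058]
tool_rot: [2.723, 1.566, 0.0]
ft_force: [-0.6, -0.3, 0.1]
grip_width: 0.99
grip_force: 0.0
```

move_arm(increments="0 0 -3 0 0 0 0;0 0 -4 0 0 0 0;0 0 -4 0 0 0 0;0 0 -3 0 0 0 0;0 0 -3 0 0 0 0;0 0 -1 0 0 0 0;0 0 0 0 0 0 0;0 0 0 0 0 0 0")

```text
time: 15.08
position: [0.5874, 0.1007, -0.0123]
tool_rot: [-2.721, -1.571, 0.0]
ft_force: [-0.6, -1.4, -0.5]
grip_width: 0.999
grip_force: 0.0
```

Run:
```python
from h import *
s=ctrl.get_state();T=s["position"];print(T,s["grip_width"],s["ft_force"])
p=ctrl.get_image("wrist");print(p["position"]);w=cloud(p);x,y,z=np.moveaxis(w,-1,0)
Y=rot(s["tool_rot"])[:,1];a=(w-T)@Y;n=np.cross(Y,[0,0,1]);b=(w-T)@n
m=(abs(b)<.012)&(abs(a)>.036)&(abs(a)<.065)&(p["frame"].max(-1)<90)
for l in np.arange(.002,.04,.003): print(round(l,3),int((m&(z>l)&(z<l+.003)).sum()))
m=(np.hypot(x-.588,y-.1)<.034)&(z>.012)&(z<.022);P=w[m];print((P.min(0)+P.max(0))/2,cv2.minEnclosingCircle(P[:,:2].astype(np.float32)))
```

```text
[ 0.58738133  0.10073097 -0.0122974 ] 0.9989433054249918 [-0.62456676 -1.36126355 -0.53620683]
[0.62422152 0.16425288 0.17796905]
0.002 611
0.005 0
0.008 0
0.011 0
0.014 70
0.017 193
0.02 178
0.023 195
0.026 191
0.029 180
0.032 203
0.035 178
0.038 225
[0.58656568 0.10269306 0.01586194] ((0.5864970684051514, 0.09956973046064377), 0.02632424235343933)
```

move_arm(increments="0 0 -3 0 0 0 0;0 0 -3 0 0 0 0;0 0 -2 0 0 0 0;0 0 -2 0 0 0 0;0 0 0 0 0 0 0;0 0 0 0 0 0 255;0 0 0 0 0 0 255;0 0 0 0 0 0 255", grip_force=25)

```text
time: 15.8
position: [0.5875, 0.1007, -0.0221]
tool_rot: [2.721, 1.57, 0.0]
ft_force: [-0.4, 0.3, 0.2]
grip_width: 0.852
grip_force: 0.0
```

move_arm(increments="0 0 0 0 0 0 255;0 0 0 0 0 0 255;0 0 0 0 0 0 255;0 0 0 0 0 0 255;0 0 0 0 0 0 255;0 0 0 0 0 0 255;0 0 0 0 0 0 255;0 0 0 0 0 0 255")

```text
time: 16.47
position: [0.5875, 0.1007, -0.0221]
tool_rot: [2.721, 1.57, 0.0]
ft_force: [-0.1, 0.3, 0.8]
grip_width: 0.587
grip_force: 25.0
```

Gripped at 51 mm. I lift and carry it over the tall can to the block.

move_arm(increments="0 0 10 0 0 0 255;0 0 25 0 0 0 255;0 0 40 0 0 0 255;0 0 40 0 0 0 255;0 0 40 0 0 0 255;0 0 40 0 0 0 255;0 0 30 0 0 0 255;0 0 15 0 0 0 255")

```text
time: 17.13
position: [0.589, 0.1016, 0.2235]
tool_rot: [2.718, 1.57, 0.01]
ft_force: [0.2, 0.2, -2.4]
grip_width: 0.589
grip_force: 25.0
```

move_arm(increments="-4 -14 0 0 0 0 255;-8 -24 0 0 0 0 255;-8 -30 0 0 0 0 255;-9 -31 0 0 0 0 255;-9 -31 0 0 0 0 255;-9 -31 0 0 0 0 255;-9 -31 0 0 0 0 255;-9 -31 0 0 0 0 255")

```text
time: 17.8
position: [0.5215, -0.1234, 0.2184]
tool_rot: [2.72, 1.571, 0.0]
ft_force: [0.4, -0.4, -1.0]
grip_width: 0.589
grip_force: 25.0
```

move_arm(increments="-9 -31 0 0 0 0 255;-9 -31 0 0 0 0 255;-9 -31 0 0 0 0 255;-9 -31 0 0 0 0 255;-9 -31 0 0 0 0 255;-8 -30 0 0 0 0 255;-7 -24 0 0 0 0 255;-4 -12 0 0 0 0 255")

```text
time: 18.47
position: [0.4562, -0.3471, 0.2179]
tool_rot: [2.724, 1.564, -0.002]
ft_force: [-0.1, -0.3, -1.0]
grip_width: 0.585
grip_force: 25.0
```

Run:
```python
from h import *
s=ctrl.get_state();T=s["position"];print(T,s["grip_width"],s["ft_force"])
for n in("top","scene"):
    p=ctrl.get_image(n);w=cloud(p);x,y,z=np.moveaxis(w,-1,0)
    m=(np.hypot(x-.587,y-.1)<.03)&(z>.012)&(z<.022);print(n,"bearing left?",m.sum())
    for q in ctrl.silhouettes("wood_block",p)[:1]:
        v=w[q["region"]];print("blk z",np.nanmedian(v[:,2]))
p=ctrl.get_image("wrist");w=cloud(p);x,y,z=np.moveaxis(w,-1,0)
Y=rot(s["tool_rot"])[:,1];a=(w-T)@Y;r=np.hypot(x-T[0],y-T[1])
m=(r<.04)&(z<T[2]+.06)&(z>.1)&(abs(a)<.024);print("held",m.sum(),np.percentile(z[m],[1,25,50,75,99]) if m.sum() else "")
b=((z>.048)&(z<.062)&(y<-.2)&(x<.56)&(x>.36)).astype(np.uint8)
n,l,st,_=cv2.connectedComponentsWithStats(b); k=1+st[1:,4].argmax();P=w[l==k]
print("block wrist",P.min(0),P.max(0),np.median(P,0))
```

```text
[ 0.45620173 -0.3471194   0.21786984] 0.5847922864159464 [-0.13919222 -0.32911692 -1.01183772]
top bearing left? 0
blk z 0.05439597063624235
scene bearing left? 0
blk z 0.055511020114310305
held 4692 [0.24344655 0.25580104 0.25693922 0.25754116 0.25865128]
block wrist [ 0.40554902 -0.44832697  0.0506218 ] [ 0.51453626 -0.24266396  0.05855486] [ 0.46804245 -0.31343602  0.05534258]
```

Still held flat, and centred over the block. I lower it (release at TCP z ≈ 0.031).

move_arm(increments="0 0 -12 0 0 0 255;0 0 -28 0 0 0 255;0 0 -34 0 0 0 255;0 0 -34 0 0 0 255;0 0 -30 0 0 0 255;0 0 -22 0 0 0 255;0 0 -12 0 0 0 255;0 0 -6 0 0 0 255")

```text
time: 19.38
position: [0.4577, -0.341, 0.0374]
tool_rot: [-2.716, -1.572, 0.001]
ft_force: [-0.4, 0.4, -1.0]
grip_width: 0.587
grip_force: 25.0
```

move_arm(increments="0 0 -3 0 0 0 255;0 0 -2 0 0 0 255;0 0 -2 0 0 0 255;0 0 -1 0 0 0 255;0 0 -1 0 0 0 255;0 0 0 0 0 0 255;0 0 0 0 0 0 255;0 0 0 0 0 0 255")

```text
time: 20.05
position: [0.4585, -0.3435, 0.0311]
tool_rot: [2.72, 1.57, 0.0]
ft_force: [0.5, -0.4, -1.1]
grip_width: 0.584
grip_force: 25.0
```

Not quite seated, since the force is unchanged. 1 mm more, release, rise.

move_arm(increments="0 0 -1 0 0 0 255;0 0 0 0 0 0 255;0 0 0 0 0 0 0;0 0 0 0 0 0 0;0 0 0 0 0 0 0;0 0 0 0 0 0 0;0 0 0 0 0 0 0;0 0 0 0 0 0 0")

```text
time: 20.72
position: [0.4584, -0.3433, 0.0297]
tool_rot: [-2.721, -1.571, 0.0]
ft_force: [-0.7, 0.6, 0.2]
grip_width: 0.943
grip_force: 0.0
```

move_arm(increments="0 0 5 0 0 0 0;0 0 20 0 0 0 0;0 0 35 0 0 0 0;0 0 40 0 0 0 0;0 0 40 0 0 0 0;0 0 40 0 0 0 0;0 0 40 0 0 0 0;0 0 20 0 0 0 0")

```text
time: 21.38
position: [0.46, -0.3441, 0.2761]
tool_rot: [2.714, 1.567, 0.004]
ft_force: [0.6, -0.7, 0.5]
grip_width: 0.999
grip_force: 0.0
```

Run:
```python
from h import *
from scipy.optimize import least_squares
s=ctrl.get_state();print(s["position"])
for n in("wrist","scene"):
    p=ctrl.get_image(n);w=cloud(p);x,y,z=np.moveaxis(w,-1,0)
    m=(np.hypot(x-.458,y+.344)<.05)&(z>.064)&(z<.08);P=w[m]
    if len(P): 
        A=np.c_[P[:,:2]-P[:,:2].mean(0),np.ones(len(P))];print(n,len(P),(P.min(0)+P.max(0))/2,"z",np.median(P[:,2]),"slope",np.linalg.lstsq(A,P[:,2],rcond=None)[0][:2])
    P=w[(np.hypot(x-.43,y+.013)<.05)&(z>.03)&(z<.13)][:,:2]
    if len(P)>50: print("can",least_squares(lambda c:np.hypot(*(P-c).T)-.025,[.435,-.013],loss="soft_l1",f_scale=.002).x)
```

```text
[ 0.4599988  -0.34409654  0.27608823]
wrist 1162 [ 0.4574738  -0.34502391  0.06841898] z 0.07006379000781221 slope [-0.00134104  0.00023019]
scene 233 [ 0.4591587  -0.34225882  0.06961159] z 0.07083151537029753 slope [ 0.01266171 -0.02539642]
can [ 0.43301974 -0.0105111 ]
```

The bearing lies flat at (0.458, -0.344), top at z 0.070. Now I go back to the can.

move_arm(increments="-1 12 0 0 0 2 0;-2 22 0 0 0 4 0;-2 24 0 0 0 4 0;-2 24 0 0 0 4 0;-2 24 0 0 0 4 0;-2 24 0 0 0 4 0;-2 24 0 0 0 4 0;-2 24 0 0 0 4 0")

```text
time: 22.15
position: [0.4418, -0.1629, 0.2675]
tool_rot: [-2.213, -2.225, 0.002]
ft_force: [-0.3, -1.0, -0.3]
grip_width: 1.001
grip_force: 0.0
```

move_arm(increments="-2 24 0 0 0 0 0;-2 24 0 0 0 0 0;-2 24 0 0 0 0 0;-2 24 0 0 0 0 0;-2 24 0 0 0 0 0;-2 16 0 0 0 0 0;-1 10 0 0 0 0 0;0 6 0 0 0 0 0")

```text
time: 22.82
position: [0.4291, -0.0117, 0.2684]
tool_rot: [-2.218, -2.223, 0.003]
ft_force: [-0.6, -0.4, 0.6]
grip_width: 1.0
grip_force: 0.0
```

move_arm(increments="0 0 -10 0 0 0 0;0 0 -25 0 0 0 0;0 0 -25 0 0 0 0;0 0 -20 0 0 0 0;0 0 0 0 0 0 0;0 0 0 0 0 0 0;0 0 0 0 0 0 0;0 0 0 0 0 0 0")

```text
time: 23.48
position: [0.4314, -0.0137, 0.191]
tool_rot: [2.221, 2.219, 0.002]
ft_force: [-0.4, 0.5, 0.1]
grip_width: 0.999
grip_force: 0.0
```

move_arm(increments="-1 0 -10 0 0 0 0;0 0 -18 0 0 0 0;0 0 -20 0 0 0 0;0 0 -18 0 0 0 0;0 0 -12 0 0 0 0;0 0 -8 0 0 0 0;0 0 -4 0 0 0 0;0 0 0 0 0 0 0")

```text
time: 24.15
position: [0.4291, -0.0133, 0.0993]
tool_rot: [-2.221, -2.221, 0.0]
ft_force: [0.7, -0.8, 0.0]
grip_width: 1.0
grip_force: 0.0
```

move_arm(increments="0 0 0 0 0 0 255;0 0 0 0 0 0 255;0 0 0 0 0 0 255;0 0 0 0 0 0 255;0 0 0 0 0 0 255;0 0 0 0 0 0 255;0 0 0 0 0 0 255;0 0 0 0 0 0 255")

```text
time: 24.82
position: [0.4295, -0.0133, 0.0999]
tool_rot: [2.222, 2.221, 0.0]
ft_force: [-0.1, -0.0, 0.6]
grip_width: 0.48
grip_force: 2.2
```

move_arm(increments="0 0 0 0 0 0 255;0 0 0 0 0 0 255;0 0 0 0 0 0 255;0 0 0 0 0 0 255;0 0 0 0 0 0 255;0 0 0 0 0 0 255;0 0 0 0 0 0 255;0 0 0 0 0 0 255")

```text
time: 25.48
position: [0.4293, -0.0133, 0.0997]
tool_rot: [-2.222, -2.221, 0.0]
ft_force: [-0.1, 0.0, -1.2]
grip_width: 0.456
grip_force: 23.2
```

move_arm(increments="0 0 3 0 0 0 255;0 0 6 0 0 0 255;0 0 8 0 0 0 255;0 0 10 0 0 0 255;0 0 10 0 0 0 255;0 0 8 0 0 0 255;0 0 5 0 0 0 255;0 0 0 0 0 0 255")

```text
time: 26.15
position: [0.4305, -0.0135, 0.1514]
tool_rot: [2.22, 2.219, 0.002]
ft_force: [-0.1, -1.0, -1.6]
grip_width: 0.458
grip_force: 23.2
```

move_arm(increments="6 8 0 0 0 0 255;12 15 0 0 0 0 255;16 19 0 0 0 0 255;18 22 0 0 0 0 255;18 22 0 0 0 0 255;15 17 0 0 0 0 255;10 11 0 0 0 0 255;6 6 0 0 0 0 255")

```text
time: 26.82
position: [0.5309, 0.1087, 0.1493]
tool_rot: [-2.218, -2.222, -0.001]
ft_force: [-0.7, -0.2, -1.4]
grip_width: 0.458
grip_force: 23.2
```

move_arm(increments="0 0 0 0 0 0 255;0 0 -3 0 0 0 255;0 0 -6 0 0 0 255;0 0 -8 0 0 0 255;0 0 -8 0 0 0 255;0 0 -6 0 0 0 255;0 0 -4 0 0 0 255;0 0 0 0 0 0 255")

```text
time: 27.48
position: [0.5295, 0.1062, 0.1135]
tool_rot: [-2.221, -2.22, 0.003]
ft_force: [-0.9, 0.2, -1.4]
grip_width: 0.456
grip_force: 23.2
```

Run:
```python
from h import *
from scipy.optimize import least_squares
s=ctrl.get_state();print(s["position"])
for n in("wrist","scene"):
    p=ctrl.get_image(n); w=cloud(p); x,y,z=np.moveaxis(w,-1,0)
    near=(np.hypot(x-.53,y-.11)<.04)
    for lo in (.03,.06,.09):
        P=w[near&(z>lo)&(z<lo+.03)][:,:2]
        if len(P)>15: print(n,lo,least_squares(lambda c:np.hypot(*(P-c).T)-.025,[.53,.11],loss="soft_l1",f_scale=.002).x.round(4))
    m=near&(z>.008);print("low z",np.percentile(z[m],2))
```

```text
[0.52945135 0.10616979 0.11349014]
wrist 0.03 [0.5292 0.1072]
wrist 0.06 [0.5292 0.1074]
wrist 0.09 [0.5291 0.1075]
low z 0.08914568339142566
scene 0.03 [0.532 0.109]
scene 0.06 [0.5317 0.1089]
scene 0.09 [0.5316 0.1093]
low z 0.04439420478200015
```

Within 2 mm and vertical. A small correction, then lower 12 mm and release.

move_arm(increments="1 1 -2 0 0 0 255;0 0 -3 0 0 0 255;0 0 -3 0 0 0 255;0 0 -2 0 0 0 255;0 0 -1 0 0 0 255;0 0 -1 0 0 0 255;0 0 0 0 0 0 255;0 0 0 0 0 0 255")

```text
time: 28.25
position: [0.5314, 0.1077, 0.1028]
tool_rot: [2.222, 2.221, 0.0]
ft_force: [-0.3, -0.1, -1.7]
grip_width: 0.454
grip_force: 23.2
```

move_arm(increments="0 0 -1 0 0 0 255;0 0 -0.5 0 0 0 255;0 0 0 0 0 0 255;0 0 0 0 0 0 0;0 0 0 0 0 0 0;0 0 0 0 0 0 0;0 0 0 0 0 0 0;0 0 0 0 0 0 0")

```text
time: 28.92
position: [0.5314, 0.1077, 0.1013]
tool_rot: [2.222, 2.221, 0.0]
ft_force: [0.1, 0.1, -0.5]
grip_width: 0.749
grip_force: 0.0
```

move_arm(increments="0 0 0 0 0 0 0;0 0 0 0 0 0 0;0 0 8 0 0 0 0;0 0 20 0 0 0 0;0 0 30 0 0 0 0;0 0 35 0 0 0 0;0 0 35 0 0 0 0;0 0 20 0 0 0 0")

```text
time: 29.58
position: [0.5327, 0.1085, 0.2539]
tool_rot: [2.219, 2.219, 0.006]
ft_force: [0.9, 0.6, 0.1]
grip_width: 1.0
grip_force: 0.0
```

Run:
```python
from h import *
from scipy.optimize import least_squares
s=ctrl.get_state();print(s["position"])
for n in("wrist","scene"):
    p=ctrl.get_image(n); w=cloud(p); x,y,z=np.moveaxis(w,-1,0)
    near=(np.hypot(x-.53,y-.11)<.04)
    for lo in (.03,.06,.09):
        P=w[near&(z>lo)&(z<lo+.03)][:,:2]
        if len(P)>15: print(n,lo,least_squares(lambda c:np.hypot(*(P-c).T)-.025,[.53,.11],loss="soft_l1",f_scale=.002).x.round(4))
    m=near&(z>.1)&(z<.18);print("top z",np.percentile(z[m],99))
    m=(np.hypot(x-.458,y+.344)<.05)&(z>.064)&(z<.08)
    if m.sum()>30: P=w[m];print("bearing",(P.min(0)+P.max(0))/2,np.median(P[:,2]))
    save(p,"end_"+n+".png")
```

```text
[0.53266307 0.10852423 0.25391375]
wrist 0.03 [0.5315 0.1086]
wrist 0.06 [0.5315 0.1087]
wrist 0.09 [0.5315 0.1087]
top z 0.16192518170745604
scene 0.03 [0.5339 0.1103]
scene 0.06 [0.5337 0.1103]
scene 0.09 [0.5337 0.1104]
top z 0.16318022985882585
bearing [ 0.45970455 -0.34203049  0.06998275] 0.07075379976444007
```

View pics/end_scene.png

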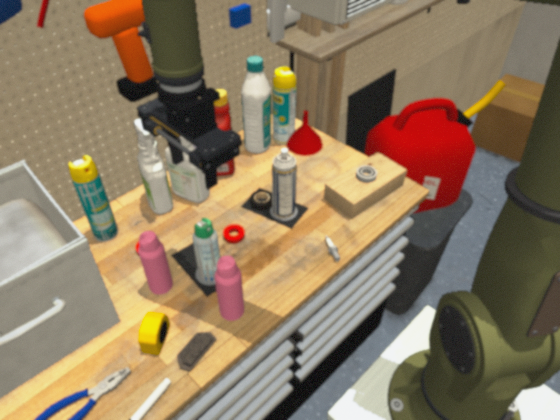

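The can stands on its mat again at (205,250), under 1 mm from where it was. The bearing lies on the block at (367,173), the tall can is untouched and the gripper is clear.

```bash
python3 -c "
from bench import ctrl
print(ctrl.close_job())"
```

```text
the job is handed in; nothing more can be done
None
```

The job is handed in (no verdict was returned): the bearing lies flat at the centre of the block, the short can stands upright within about 1 mm of its start, and the tall can was never touched.

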